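# Reset a ratchet drawing board and set it at a flatter notch

### The job

The drawing board on the table easel is propped too steep. Take it by its carrying handle, raise it past its top notch until you feel it come up against its stop, so that the pawl is thrown out, lower it all the way down flat, then raise it again to the second notch from flat, ease it down on to that notch and let go. Do not pull hard against the stop, drop the board or force it down on the ratchet, never touch the pawl or its post, and leave the other things on the desk where they are.

Things in the scene. Friction and masses are not known exactly. Their poses are not given: they have to be found in the camera images.
- easel: table easel: open beech box, 235 x 340 mm, 74 mm high, fixed on the desk. Origin at desk level near the middle of the box; x runs level from the handle's side to the hinge's side, y along the hinge, z up. The hinge line is at x = +110, z = 80 mm in this frame; the box spans x -112 to +122, y -170 to +170 mm
- hinge (a point): middle of the board's hinge line, 80 mm above the desk, fixed to the easel; the line runs along the easel's y. At board angle a the handle bar is 257 mm x cos(a) from it towards the easel's -x and 257 mm x sin(a) above it. The hinge drags like a soft-close hinge: about 1 N at the handle when moved at 0.2 m/s. The board counts as dropped when the handle comes down faster than about 0.28 m/s
- handle (a point): middle of the bar of the board's carrying handle: plain round steel bar, 10 mm thick, 130 mm long, parallel to the hinge line and 257 mm from it, beyond the board's upper edge. Between bar centre and board edge is a 42 mm wide, 120 mm long opening for fingers. The bar can turn between gripping fingers. Holding the board here takes 2 to 4 N upward when flat, less when steep
- board (a joint): angle of the drawing board (beech, 227 x 340 x 12 mm, 0.6 to 1 kg in all, hinged along one edge): 0 rad = flat on the box, grows as the handle is raised. It rests at about 0.17 (first notch), 0.35 (second), 0.52 (third), 0.69 (fourth) or 0.86 rad (fifth, the top one); it starts on the third, fourth or fifth
- ratchet (a point): hub, on the hinge line, of a toothed steel plate of 76 mm radius at the -y end of the board, turning with it. Raising clicks the pawl from notch to notch, each holding the board. Past the top notch the plate's cam lifts the pawl until it snaps out and stays out; a hard stop follows 0.01 to 0.03 rad later (2 to 7 mm at the handle)
- pawl_pivot (a point): pivot of the pawl, 165 mm above the desk at the easel's -y end. The pawl has a beak on the toothed plate and a ball-ended arm upward, which leans to the hinge's side when in, to the handle's side when out. With it out the board swings down freely and falls if let go; in the last 0.1 rad before flat a pin snaps it in again
- pawl_post: steel post, 175 mm tall, that carries the pawl and, as a collar on its pivot, the board's stop. Where the stop comes depends on the easel's setting, not given: between 1.18 and 1.46 rad of board angle. Over about 14 N pull at the handle against the stop, 8 N push down on a notch, or a drop on to a notch strains it. Not to be touched. Origin at desk level at mid-easel
- flask: dark steel drinking flask, 72 mm across and 206 mm tall, standing; origin at the centre of its foot. Bystander
- brush_pot: black pot of brushes, 72 mm across, 190 mm tall with the brushes; origin at the centre of its foot. Bystander
- palette: white plastic mixing palette, 110 x 150 x 12 mm; origin at the centre of its underside. Bystander
- tube_a: grey paint tube lying flat, 80 x 26 x 14 mm; origin under its middle. Bystander
- tube_b: bare metal paint tube lying flat, 80 x 26 x 14 mm; origin under its middle. Bystander
- tape_roll: roll of masking tape lying flat, 84 mm across, 22 mm high; origin at the centre of its underside. Bystander
- brush: dark wooden paint brush, 200 x 10 x 7 mm, lying on the desk on the handle's side of the easel, roughly along the handle bar; origin under its middle. Bystander
- eraser: white eraser, 42 x 22 x 12 mm; origin at the centre of its underside. Bystander

How it is judged:
On the way:
1. the board has been lowered flat on the easel, which it can be only after the pawl was thrown out past the top notch (value of joint board below 0.05 rad), for 0.15 s.
At the end, for the whole second after the job is handed in: the board rests by itself on the second notch from flat (board angle between 0.30 and 0.41 rad) and is still (value of joint board between 0.3 and 0.41 rad and velocity of joint board between -0.03 and 0.03 rad/s); the robot touches nothing.
It fails at once if the ratchet or its stop is strained: more than 45 N on the pawl and its post (by pulling hard against the stop, dropping the board on to a notch or forcing it down) (contact force between pawl_post and anything else above 45 N).
It fails at once if the board is let fall (it comes down faster than 1.1 rad/s, 0.28 m/s at the handle) (velocity of joint board below -1.1 rad/s).
It fails at once if the robot touches the pawl or its post (contact force between any of the fingers, the arm and pawl_post above 0.5 N).
It fails at once if one of the other things on the desk is moved by more than 20 mm (distance of any of flask, brush_pot, palette, tube_a, tube_b, tape_roll, brush, eraser from where it was at the start of the episode above 0.02 m).
It also fails if it takes over 61 s, if anything falls off the work surface, if the arm or the gripper's body presses on something with over 40 N, if the wrist force passes 120 N, or if a joint passes its speed limit or range.

### The arm

A 6-joint arm with a two-finger parallel gripper is mounted at the origin on the work surface. World frame = base frame: x ahead of the robot, y to its left, z up, the work surface at z = 0. Lengths are in m, angles in rad, forces in N, time in s.
With the tool pointing down it reaches from about 0.375 to 0.9 m from the base axis. Payload 3.1 kg.
Tool frame: the origin (TCP) lies at the very end of the fingers, on their centre line; the grasp point (between the pads) lies 19 mm behind it; x points along the fingers, y is the direction in which the jaws open and shut, and the axes are right-handed (so a half turn about x gives the same grasp; the last joint's range is limited). The gripper opens to 85 mm and grips with 20 to 120 N. Pads are 22 mm wide; open, the fingers measure 114 mm over their backs; the gripper's body (76 mm by 85 mm) begins 54 mm behind the grasp point. The pads swing forward as they close: fully open they stand 13 mm farther back than shut.
Start: joints at [-1.421, 0.527, 1.433, -0, 1.181, -0.178], TCP at [0.201, -0.592, 0.231] pointing down, gripper open.
Joint ranges: [-3.08, 3.08], [-0.75, 2.2], [0.22, 2.44], [-1.43, 4.57], [0, 2.65], [-2.85, 2.85]. Speed limits (rad/s): [2.79, 2.79, 3.14, 3.14, 3.14, 3.14].

### API

Orientations are given as a unit quaternion [x, y, z, w].
In Python, from station import sense, snapshot, camera_model, sign_off gives the robot as it stands.
- The arm moves only by the tool step_arm, never from a script. Its argument "increments" is one flat list of numbers, 5 for each row, row after row: the shift along the tool's x, y, z in units of 60 mm (1.0 is 60 mm), then the turn about the tool's x in units of 5 degrees (1.0 is 5 degrees), then the closure, from 0 (fully open) to 1 (shut). A call has exactly 5 rows; each row is the pose to reach, as a shift and turn from the pose measured when the call began, along the tool's axes at that moment; what a row does not reach only later rows make up. A row lasts 1/8 s, in which the tool goes at most 62.5 mm and 10.7 degrees, less where a joint would pass 70% of its speed; a pose out of reach is approached as far as the arm can. A call with a gripper value outside its range is refused whole. The fingers move at their own pace and stop on an object; "grip_force" is the grip in N (left out, the last holds). Time passes only in rows, so rows that repeat a pose let the fingers close, or fill a call up. It gives the time, the measured TCP pose, the force and the opening at its end, in the units of the state.
- sense(): the state, without advancing time (a new reading comes with each control period).
- snapshot(name): name is "scene" or "top" or "wrist"; returns the picture (420x560x3 uint8, blue, green, red); there is no depth.
- camera_model(name): a dict with "vertical_fov" (degrees; the focal length in pixels is half the picture's height over the tangent of half this angle, whatever the lens; pixels are square), "cx", "cy" (the principal point, pixels), "D" ([k1, k2, p1, p2, k3] as OpenCV has them; the pictures are not rectified), "R" (3x3) and "t" (3): a world point X has camera coordinates R X + t. Camera axes: x right, y down, z forward; pixel columns grow to the right and rows downward; lengths in m; the calibration is good to about 2 mm. A picture is of the moment at which its call begins: read the wrist's pose just before it. camera_model takes no time and is no camera call; for the wrist camera it gives the pose at the moment of the call.
- sign_off(): hands the job in, once; it reports no verdict.
The state is a dict: "t": time; "q": joint angles; "qd": joint speeds; "tau": joint torques, N m; "tcp_pos": TCP position; "tool_rot": TCP orientation; "force": force on the tool from outside, world axes, zero at the start; "ft_torque": the same for the moment, N m; "finger_gap": opening from 0.0 (shut) to 1.0 (fully open).
Only numpy, scipy, OpenCV 4.12 (cv2) and the standard library are available. Lean on these libraries where they do the work, as an engineer would, in place of code of your own. Each camera call takes 0.05 s, during which the arm holds its last target. There are 200 camera calls.

## Working session

There is one attempt and no reset: what is moved stays moved. The work goes in short steps, Python scripts to look and compute and a tool call to move; the robot and the scene stay as the last step left them, time stands still between calls to the robot, and variables do not carry over. Pictures are saved under pics/ and viewed, about 8 in all and at most 12, crops included, and the job is handed in when it is done.

Besides the shell and the picture viewer there is one more tool, called after "Call:" as name(argument=value, ...) on one line, values as JSON. step_arm: Moves the arm, as the interface text tells. Its arguments: {"type":"object","properties":{"increments":{"type":"array","items":{"type":"number"}},"grip_force":{"type":"number"}},"required":["increments"]}

```bash
mkdir -p pics; ls; python3 - <<'E'
from station import *
import cv2, json
s=sense(); print(s)
for n in ("scene","top"):
    cv2.imwrite(f"pics/{n}0.png",snapshot(n)); m=camera_model(n); print(n,m)
E
```

```text
pics
{'t': 0.0, 'q': array([-1.42148213e+00,  5.28503092e-01,  1.43388927e+00, -1.52932681e-05,
        1.18140302e+00, -1.78504698e-01]), 'qd': array([ 0.00166696,  0.00014697, -0.00042099,  0.00158153,  0.0006352 ,
        0.00035964]), 'tau': array([ 6.81335973e-05, -4.42350197e+01, -1.78022683e+01, -1.94400509e-04,
        8.43798858e-03,  1.15136163e-05]), 'tcp_pos': array([ 0.20115018, -0.59099385,  0.23031508]), 'tool_rot': array([ 0.69763496,  0.11616394, -0.69762223,  0.11460639]), 'force': array([-0.44003061,  0.04983156, -0.02963033]), 'ft_torque': array([ 0.00085463, -0.00488872, -0.02306024]), 'finger_gap': 0.9964806292111528}
scene {'vertical_fov': 56.66660335679402, 'cx': 281.015553572273, 'cy': 215.28247691807144, 'D': array([-0.09223705,  0.        ,  0.        ,  0.        ,  0.        ]), 'R': array([[-0.12026848,  0.99273407,  0.00381663],
       [ 0.79571395,  0.09869717, -0.59757693],
       [-0.59361166, -0.06883272, -0.8018025 ]]), 't': array([ 0.02941312, -0.39395558,  1.31656289])}
top {'vertical_fov': 47.069037374678246, 'cx': 276.4063563173977, 'cy': 207.4522414719047, 'D': array([-0.05772315,  0.        ,  0.        ,  0.        ,  0.        ]), 'R': array([[-0.00473848, -0.99998635,  0.00220015],
       [-0.97241373,  0.00409468, -0.23322687],
       [ 0.23321467, -0.00324459, -0.97241986]]), 't': array([0.01232307, 0.59439913, 0.97016346])}
```

View pics/scene0.png

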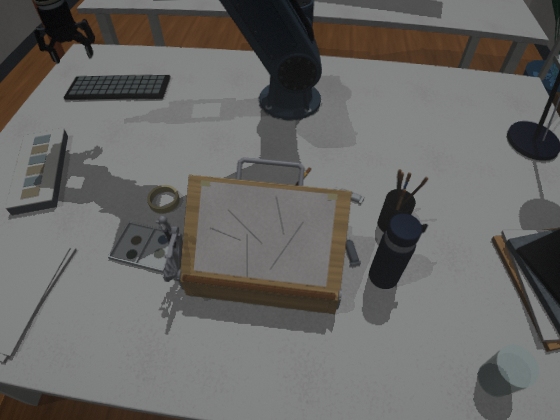

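View pics/top0.png

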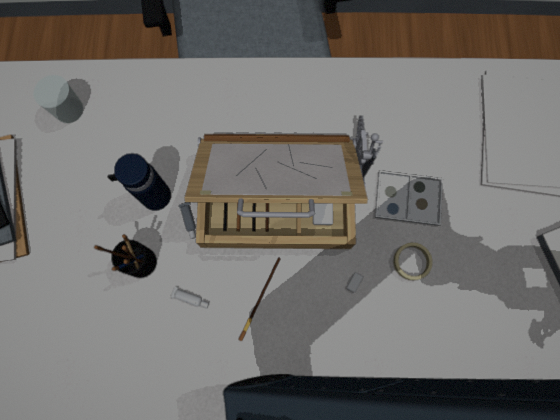

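```bash
cat > h.py <<'E'
import numpy as np, cv2
from station import *
from scipy.optimize import least_squares
from scipy.spatial.transform import Rotation as Ro
def proj(m,X,h=420):
    f=h/2/np.tan(np.radians(m["vertical_fov"]/2))
    K=np.array([[f,0,m["cx"]],[0,f,m["cy"]],[0,0,1]])
    return cv2.projectPoints(np.atleast_2d(np.asarray(X,float)),cv2.Rodrigues(m["R"])[0],m["t"],K,m["D"])[0][:,0]
def bpt(r,y,n,a): # easel coords of point on board: r from hinge, n normal offset
    return np.array([.110-r*np.cos(a)+n*np.sin(a), y, .080+r*np.sin(a)+n*np.cos(a)])
def world(p,P):
    c,s=np.cos(p[2]),np.sin(p[2]); return np.array([p[0]+c*P[0]-s*P[1],p[1]+s*P[0]+c*P[1],P[2]])
E
cat > fit.py <<'E'
from h import *
M={n:camera_model(n) for n in("scene","top")}
# cam, kind, point, pixel
obs=[("top","b",(.257,.065),(240,208)),("top","b",(.257,-.065),(314,208)),
("scene","b",(.257,.065),(302,165)),("scene","b",(.257,-.065),(239,160)),
("top","c",(.215,.17),(188,200)),("top","c",(.215,-.17),(366,200)),
("scene","c",(.215,.17),(351,190)),("scene","c",(.215,-.17),(188,178)),
("top","e",(-.112,.17,.074),(198,237)),("top","e",(-.112,-.17,.074),(356,237)),
("top","e",(-.112,.17,0),(199,248)),("top","e",(-.112,-.17,0),(355,247)),
]
def pt(p,k,P):
    if k=="b": return world(p,bpt(P[0],P[1],0,p[3]))
    if k=="c": return world(p,bpt(P[0],P[1],p[4],p[3]))
    return world(p,P)
def res(p): return np.concatenate([proj(M[c],pt(p,k,P))[0]-px for c,k,P,px in obs])
if __name__=="__main__":
    s=least_squares(res,[.55,0,0,.7,.006],loss="soft_l1"); p=s.x
    print(p.round(4)); print(res(p).reshape(-1,2).round(1).tolist())
    print("handle",world(p,bpt(.257,0,0,p[3])),"hinge",world(p,(.11,0,.08)))
    np.save("p.npy",p)
    ims=[]
    for c,(x0,y0,w,h) in (("top",(180,110,210,150)),("scene",(160,140,210,175))):
        S=800/420; im=cv2.imread(f"pics/{c}0.png"); im=cv2.resize(im[y0:y0+h,x0:x0+w],None,fx=3.8,fy=3.8,interpolation=cv2.INTER_CUBIC)
        def d(P,col):
            u=(proj(M[c],P)[0]-(x0-.5,y0-.5))*3.8; cv2.drawMarker(im,tuple(int(v) for v in u),col,0,14,1)
        for y in(-.17,.17):
            for X in((-.112,y,.074),(-.112,y,0),(.122,y,.074),(.122,y,0)): d(world(p,X),(0,0,255))
            d(world(p,bpt(.215,y,p[4],p[3])),(0,255,0)); d(world(p,bpt(-.012,y,p[4],p[3])),(0,255,0))
        for y in(-.065,.065): d(world(p,bpt(.257,y,0,p[3])),(255,0,255))
        d(world(p,(.11,-.17,.165)),(255,255,0))
        cv2.imwrite(f"pics/fit_{c}.png",im[:600])
E
python3 fit.py
```

```text
[ 0.6317  0.0112  0.003   0.7287 -0.0115]
[[-0.7, 0.3], [-1.3, -0.2], [-1.3, 1.1], [-1.8, 0.6], [-3.5, 0.9], [1.2, -0.4], [-0.9, 1.6], [-0.4, -1.2], [-2.3, 5.0], [0.2, 3.8], [1.9, -0.7], [-4.1, -0.8]]
handle [0.54993385 0.01095751 0.25114251] hinge [0.74166001 0.01152499 0.08      ]
```

View pics/fit_top.png

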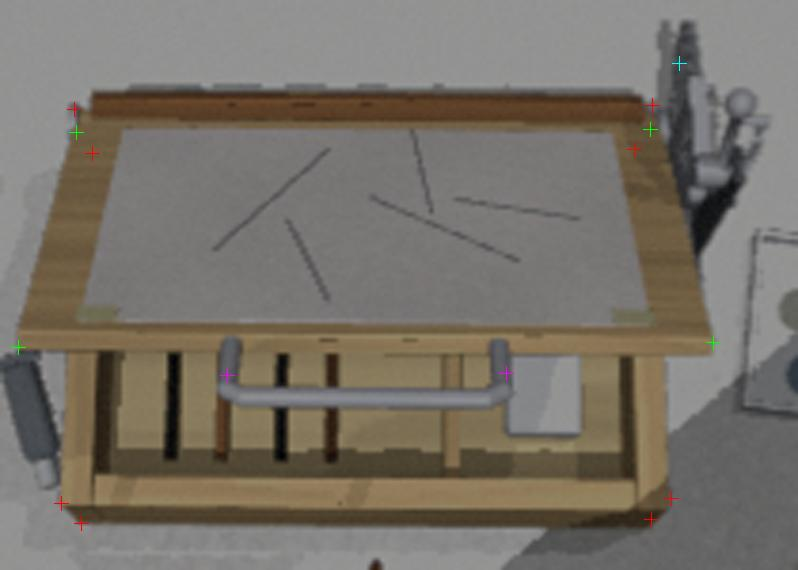

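View pics/fit_scene.png

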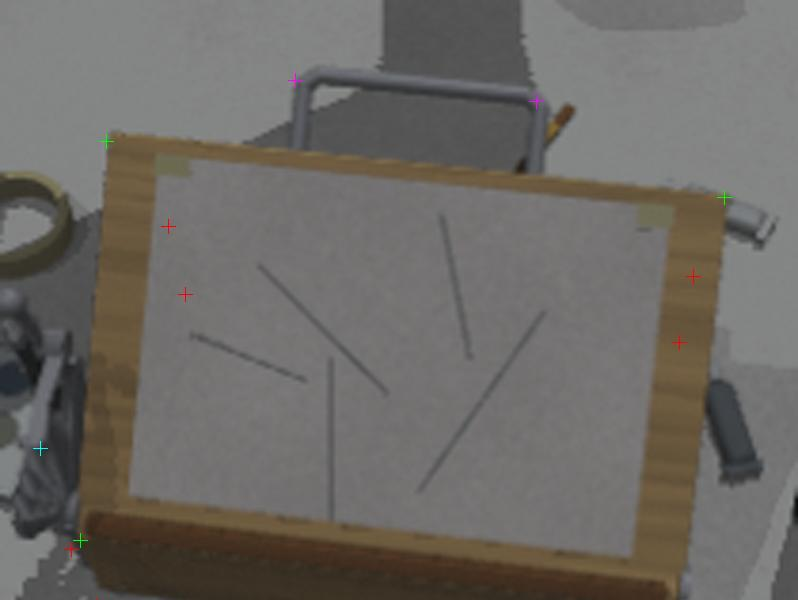

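```bash
python3 - <<'E'
import re
s=open("fit.py").read()
a=s.index("obs=["); b=s.index("]\ndef pt")
s=s[:a]+'''T=lambda u,v:(180-.5+u/3.8,110-.5+v/3.8)
S_=lambda u,v:(160-.5+u/3.8,140-.5+v/3.8)
obs=[("top","b",(.257,1),T(222,397)),("top","b",(.257,-1),T(506,400)),
("scene","b",(.257,1),S_(542,96)),("scene","b",(.257,-1),S_(303,74)),
("top","c",(.215,.17),T(20,331)),("top","c",(.215,-.17),T(709,333)),
("top","d",(.215,.17),T(20,349)),("top","d",(.215,-.17),T(712,355)),
("scene","c",(.215,.17),S_(726,197)),("scene","c",(.215,-.17),S_(108,132)),
("top","e",(-.112,.17,.074),T(62,505)),("top","e",(-.112,-.17,.074),T(668,505)),
("top","e",(-.112,.17,0),T(82,525)),("top","e",(-.112,-.17,0),T(650,526)),
'''+s[b:]
s=s.replace('P[1],0,p[3])','P[1]*p[5],0,p[3])',1).replace('    return world(p,P)\n','    if k=="d": return world(p,bpt(P[0],P[1],p[4]-.012,p[3]))\n    return world(p,P)\n',1).replace(".7,.006]",".7,.006,.062]")
open("fit.py","w").write(s)
E
python3 fit.py
```

```text
[ 0.6287  0.0111 -0.0093  0.6885  0.0078  0.0662]
[[0.4, 0.2], [-0.0, -0.2], [-0.2, 1.0], [-0.9, 0.7], [-1.3, -0.0], [1.6, 0.4], [-0.6, 0.5], [0.0, -0.2], [0.4, 0.0], [-1.0, 0.7], [-0.7, -0.0], [0.4, 0.7], [-0.7, 0.0], [-0.1, 0.5]]
handle [0.54028172 0.01194257 0.24328406] hinge [0.73873549 0.01009409 0.08      ]
```

```bash
cat >> h.py <<'E'
def rows(targets,yaw=None):
    """targets: list of TCP xyz; prints tool-frame shifts in 60 mm units from now, and axes"""
    s=sense(); R=Ro.from_quat(s["tool_rot"]).as_matrix()
    for T in targets: print((R.T@(np.array(T)-s["tcp_pos"])/.06).round(2).tolist())
def axes():
    s=sense(); R=Ro.from_quat(s["tool_rot"]).as_matrix(); print("x",R[:,0].round(3),"y",R[:,1].round(3),"z",R[:,2].round(3),"q",s["q"].round(3))
E
python3 - <<'E'
from h import *
axes()
rows([(.201,-.591,.40),(.4,-.3,.40),(.54,.012,.40),(.544,.012,.32)])
E
```

```text
x [-0.     0.002 -1.   ] y [ 0.322 -0.947 -0.002] z [-0.947 -0.322 -0.   ] q [-1.421  0.528  1.434 -0.     1.181 -0.178]
[-2.83, -0.01, 0.0]
[-2.82, -3.53, -4.7]
[-2.81, -7.7, -8.58]
[-1.48, -7.68, -8.65]
```

Call:
step_arm(increments=[-1,0,0,0,0.62,-2,-0.7,-0.75,-2,0.62,-2.5,-1.4,-1.5,-4,0.62,-2.5,-2.1,-2.3,-6,0.62,-2.5,-2.8,-3.1,-8,0.62], grip_force=20)

```text
t: 0.72
tcp_pos: [0.31, -0.3953, 0.3802]
tool_rot: [0.616, 0.349, -0.615, 0.348]
force: [0.8, -0.2, 0.8]
finger_gap: 0.379
```

```bash
python3 - <<'E'
from h import *
axes()
s=sense();y=Ro.from_quat(s["tool_rot"]).as_matrix()[:,1];print("turn deg units",(np.degrees(np.arctan2(y[1],y[0]))+.53)/5)
rows([(.48,-.1,.37),(.544,.012,.34)])
E
```

```text
x [ 0.001  0.001 -1.   ] y [ 0.858 -0.514  0.   ] z [-0.514 -0.858 -0.001] q [-1.129e+00  2.060e-01  1.519e+00  1.000e-03  1.417e+00 -5.890e-01]
turn deg units -6.082110607963328
[0.17, -0.1, -5.68]
[0.68, -0.14, -7.83]
```

Call:
step_arm(increments=[0,0,-1,-1.5,0.62,0,0,-2,-3,0.62,0.1,-0.1,-3,-4.5,0.62,0.2,-0.1,-4,-6.08,0.62,0.2,-0.1,-5,-6.08,0.62])

```text
t: 1.35
tcp_pos: [0.4592, -0.1328, 0.3678]
tool_rot: [0.502, 0.498, -0.502, 0.497]
force: [0.2, -0.8, 0.6]
finger_gap: 0.379
```

```bash
python3 - <<'E'
from h import *
axes()
s=sense();y=Ro.from_quat(s["tool_rot"]).as_matrix()[:,1];print("turn deg units",(np.degrees(np.arctan2(y[1],y[0]))+.53)/5)
rows([(.544,.012,.34)])
E
```

```text
x [-0.     0.001 -1.   ] y [ 1.    -0.009 -0.   ] z [-0.009 -1.    -0.001] q [-5.160e-01  1.770e-01  1.591e+00  1.000e-03  1.375e+00 -5.080e-01]
turn deg units 0.004706117928141218
[0.47, 1.39, -2.43]
```

Call:
step_arm(increments=[0.1,0.5,-0.9,0,0.62,0.2,0.9,-1.7,0,0.62,0.3,1.39,-2.43,0,0.62,0.47,1.39,-2.43,0,0.62,0.47,1.39,-2.43,0,0.62])

```text
t: 1.98
tcp_pos: [0.5426, 0.0122, 0.3382]
tool_rot: [-0.501, -0.499, 0.503, -0.497]
force: [-0.3, -0.5, 1.0]
finger_gap: 0.379
```

```bash
python3 - <<'E'
from h import *
axes(); s=sense(); print(s["tcp_pos"],s["finger_gap"],s["force"])
p=np.load("p.npy"); m=camera_model("wrist"); im=snapshot("wrist")
for y in (-.065,0,.065):
    u=proj(m,world(p,bpt(.257,y,0,p[3])))[0]; print(u); cv2.drawMarker(im,tuple(int(v) for v in u),(255,0,255),0,14,1)
cv2.imwrite("pics/w1.png",im)
E
```

```text
x [-0.004  0.001 -1.   ] y [ 1.    -0.008 -0.004] z [-0.008 -1.    -0.001] q [-0.184  0.306  1.494  0.     1.346 -0.175]
[0.54263747 0.01221115 0.33821806] 0.3789966647902699 [-0.27239833 -0.47358184  0.97274088]
[283.10303644 294.46539836]
[282.96418373 210.68792796]
[282.79719738 111.99765967]
```

View pics/w1.png

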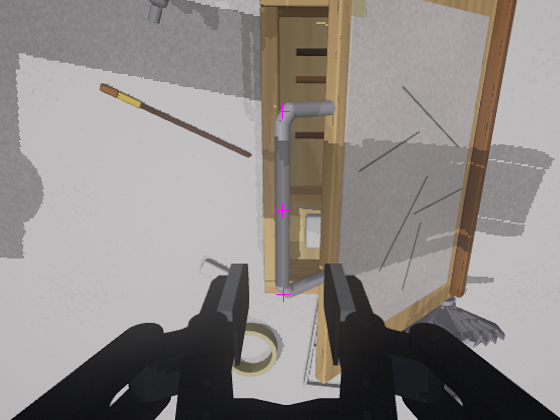

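Call:
step_arm(increments=[0.6,0,0,0,0.62,1.2,0,0,0,0.62,1.6,0,0,0,0.62,1.9,0.02,0,0,0.62,1.9,0.02,0,0,0.62])

```text
t: 2.65
tcp_pos: [0.5426, 0.0103, 0.2242]
tool_rot: [-0.502, -0.499, 0.504, -0.495]
force: [0.9, 0.0, 0.3]
finger_gap: 0.38
```

Call:
step_arm(increments=[0,0,0,0,0.75,0,0,0,0,0.82,0,0,0,0,0.86,0,0,0,0,0.9,0,0,0,0,0.9])

```text
t: 3.28
tcp_pos: [0.5392, 0.0097, 0.2249]
tool_rot: [-0.5, -0.5, 0.506, -0.494]
force: [-7.9, -3.9, 6.2]
finger_gap: 0.108
```

```bash
cat >> h.py <<'E'
P=np.load("p.npy")
OFF=np.array([0,-.002,-.0187])
def est():
    s=sense(); t=s["tcp_pos"]-OFF-world(P,(.11,0,.08)); return np.arctan2(t[2],-t[0]), np.hypot(t[0],t[2])
def arc(al):
    s=sense(); print("a,r",np.round(est(),4),"F",s["force"].round(1),"gap",round(s["finger_gap"],3)); rows([world(P,bpt(.257,0,0,a))+OFF for a in al])
E
python3 - <<'E'
from h import *
axes(); arc([.73,.79,.85,.91,.97,1.03,1.08,1.13])
E
```

```text
x [-0.013 -0.    -1.   ] y [ 1.    -0.011 -0.013] z [-0.011 -1.     0.   ] q [-0.188  0.426  1.646 -0.003  1.082 -0.175]
a,r [0.6869 0.258 ] F [-7.9 -3.9  6.2] gap 0.108
[-0.13, 0.13, -0.0]
[-0.32, 0.31, -0.0]
[-0.5, 0.49, -0.0]
[-0.66, 0.69, -0.0]
[-0.82, 0.89, -0.01]
[-0.96, 1.11, -0.01]
[-1.07, 1.29, -0.01]
[-1.17, 1.48, -0.01]
```

Call:
step_arm(increments=[-0.13,0.13,0,0,0.9,-0.32,0.31,0,0,0.9,-0.5,0.49,0,0,0.9,-0.66,0.69,0,0,0.9,-0.82,0.89,-0.01,0,0.9])

```text
t: 3.9
tcp_pos: [0.5918, 0.009, 0.2742]
tool_rot: [-0.498, -0.501, 0.507, -0.494]
force: [-3.3, -2.7, -2.5]
finger_gap: 0.107
```

```bash
python3 - <<'E'
from h import *
axes(); arc([1.0,1.03,1.06,1.09,1.12,1.14])
cv2.imwrite("pics/t1.png",snapshot("top"));
E
```

```text
x [-0.017 -0.002 -1.   ] y [ 1.    -0.011 -0.017] z [-0.011 -1.     0.002] q [-0.171  0.444  1.455 -0.005  1.259 -0.159]
a,r [0.9668 0.2587] F [-3.3 -2.7 -2.5] gap 0.107
[-0.06, 0.13, -0.01]
[-0.13, 0.24, -0.01]
[-0.19, 0.35, -0.01]
[-0.26, 0.46, -0.01]
[-0.32, 0.58, -0.01]
[-0.35, 0.65, -0.01]
```

Call:
step_arm(increments=[-0.06,0.13,-0.01,0,0.9,-0.13,0.24,-0.01,0,0.9,-0.19,0.35,-0.01,0,0.9,-0.26,0.46,-0.01,0,0.9,-0.32,0.58,-0.01,0,0.9])

```text
t: 4.58
tcp_pos: [0.6284, 0.0085, 0.2958]
tool_rot: [-0.498, -0.5, 0.507, -0.495]
force: [-4.0, -2.3, 2.4]
finger_gap: 0.106
```

```bash
python3 - <<'E'
from h import *
axes(); arc([1.13,1.15,1.16,1.18,1.2,1.22,1.24])
cv2.imwrite("pics/t2.png",snapshot("top"));
E
```

```text
x [-0.014 -0.004 -1.   ] y [ 1.    -0.011 -0.014] z [-0.011 -1.     0.004] q [-0.161  0.477  1.335 -0.006  1.343 -0.149]
a,r [1.1309 0.2591] F [-4.  -2.3  2.4] gap 0.106
[0.03, 0.01, -0.01]
[-0.0, 0.09, -0.01]
[-0.02, 0.13, -0.01]
[-0.06, 0.21, -0.01]
[-0.09, 0.29, -0.01]
[-0.12, 0.37, -0.01]
[-0.15, 0.45, -0.01]
```

Call:
step_arm(increments=[-0.01,0.03,0,0,0.9,-0.02,0.05,0,0,0.9,-0.03,0.08,0,0,0.9,-0.03,0.08,0,0,0.9,-0.03,0.08,0,0,0.9])

```text
t: 5.25
tcp_pos: [0.6348, 0.0084, 0.2987]
tool_rot: [-0.499, -0.499, 0.506, -0.496]
force: [-5.3, -2.6, 5.3]
finger_gap: 0.107
```

Call:
step_arm(increments=[-0.02,0.03,0.01,0,0.9,-0.04,0.05,0.02,0,0.9,-0.06,0.07,0.02,0,0.9,-0.06,0.07,0.02,0,0.9,-0.06,0.07,0.02,0,0.9])

```text
t: 5.88
tcp_pos: [0.6393, 0.0082, 0.301]
tool_rot: [-0.499, -0.5, 0.506, -0.495]
force: [2.4, 5.2, -9.8]
finger_gap: 0.108
```

```bash
python3 - <<'E'
from h import *
arc([1.18]); cv2.imwrite("pics/t3.png",snapshot("top"));
a,b,c=[cv2.imread(f"pics/{n}.png")[110:170,345:395].astype(int) for n in("t1","t2","t3")]
print(abs(a-b).mean(),abs(b-c).mean())
E
```

```text
a,r [1.1776 0.2595] F [ 2.4  5.2 -9.8] gap 0.108
[0.03, 0.03, -0.01]
14.607888888888889 9.130777777777778
```

Call:
step_arm(increments=[-0.01,0.03,0,0,0.9,-0.02,0.05,0,0,0.9,-0.03,0.08,0,0,0.9,-0.03,0.08,0,0,0.9,-0.03,0.08,0,0,0.9])

```text
t: 6.55
tcp_pos: [0.6444, 0.0082, 0.303]
tool_rot: [-0.5, -0.499, 0.506, -0.495]
force: [-0.5, 2.6, -3.9]
finger_gap: 0.106
```

Call:
step_arm(increments=[-0.01,0.03,0,0,0.9,-0.02,0.05,0,0,0.9,-0.025,0.08,0,0,0.9,-0.025,0.08,0,0,0.9,-0.025,0.08,0,0,0.9])

```text
t: 7.18
tcp_pos: [0.6495, 0.0081, 0.305]
tool_rot: [-0.5, -0.499, 0.505, -0.496]
force: [-1.7, 2.8, -0.8]
finger_gap: 0.108
```

Tangential resistance ≈ 1.9 N, no stop yet (≈1.22 rad).

Call:
step_arm(increments=[-0.01,0.03,0,0,0.9,-0.02,0.05,0,0,0.9,-0.025,0.08,0,0,0.9,-0.025,0.08,0,0,0.9,-0.025,0.08,0,0,0.9])

```text
t: 7.8
tcp_pos: [0.6546, 0.008, 0.3068]
tool_rot: [-0.5, -0.499, 0.505, -0.496]
force: [-1.1, 3.0, 1.0]
finger_gap: 0.104
```

Call:
step_arm(increments=[-0.01,0.03,0,0,0.9,-0.02,0.05,0,0,0.9,-0.03,0.08,0,0,0.9,-0.03,0.08,0,0,0.9,-0.03,0.08,0,0,0.9])

```text
t: 8.43
tcp_pos: [0.6597, 0.008, 0.3086]
tool_rot: [-0.5, -0.499, 0.505, -0.496]
force: [-1.3, 3.8, -0.1]
finger_gap: 0.109
```

```bash
python3 - <<'E'
from h import *
arc([1.25,1.27,1.29]); cv2.imwrite("pics/t4.png",snapshot("top"));
I=[cv2.resize(cv2.imread(f"pics/{n}.png")[110:180,335:400],None,fx=4,fy=4,interpolation=2) for n in("t1","t3","t4")]
cv2.imwrite("pics/paw1.png",np.hstack(I))
E
```

```text
a,r [1.2615 0.2596] F [-1.3  3.8 -0.1] gap 0.109
[0.06, -0.03, -0.01]
[0.03, 0.05, -0.01]
[0.01, 0.13, -0.01]
```

View pics/paw1.png

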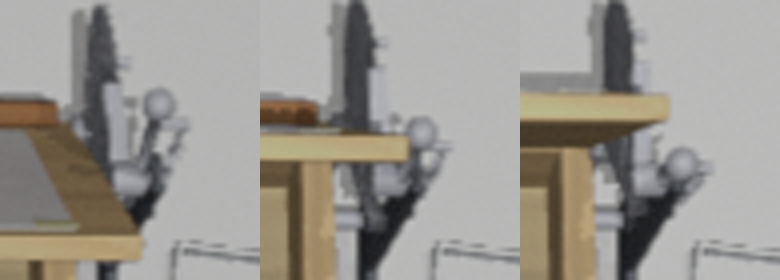

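Call:
step_arm(increments=[-0.01,0.03,0,0,0.9,-0.02,0.05,0,0,0.9,-0.025,0.07,0,0,0.9,-0.025,0.07,0,0,0.9,-0.025,0.07,0,0,0.9])

```text
t: 9.1
tcp_pos: [0.663, 0.0079, 0.3097]
tool_rot: [-0.5, -0.499, 0.506, -0.495]
force: [-3.2, 2.7, -0.5]
finger_gap: 0.104
```

Call:
step_arm(increments=[-0.005,0.02,0,0,0.9,-0.01,0.03,0,0,0.9,-0.01,0.04,0,0,0.9,-0.01,0.04,0,0,0.9,-0.01,0.04,0,0,0.9])

```text
t: 9.72
tcp_pos: [0.6636, 0.0079, 0.3099]
tool_rot: [-0.498, -0.5, 0.507, -0.494]
force: [-6.8, 2.1, -0.4]
finger_gap: 0.104
```

```bash
python3 - <<'E'
from h import *
arc([1.28,1.29]); cv2.imwrite("pics/t5.png",snapshot("top"));cv2.imwrite("pics/s5.png",snapshot("scene"));cv2.imwrite("pics/s0.png",cv2.imread("pics/scene0.png"))
A,B=[cv2.imread(f"pics/{n}.png")[110:180,335:400] for n in("t4","t5")]
t=cv2.imread("pics/t4.png")[110+32:110+48,335+33:335+48]
for n in("t1","t2","t3","t4","t5"):
    r=cv2.matchTemplate(cv2.imread(f"pics/{n}.png")[110:190,335:400],t,cv2.TM_CCOEFF_NORMED); print(n,cv2.minMaxLoc(r)[1::2])
print(abs(A.astype(int)-B).mean())
E
```

```text
a,r [1.2773 0.2597] F [-6.8  2.1 -0.4] gap 0.104
[0.04, 0.02, -0.01]
[0.03, 0.07, -0.01]
t1 (0.7791891694068909, (33, 16))
t2 (0.7676896452903748, (33, 23))
t3 (0.7637380957603455, (34, 23))
t4 (1.0, (33, 32))
t5 (0.9993240833282471, (33, 32))
4.1624908424908424
```

```bash
cat > fc.py <<'E'
from h import *
pts=np.array([(.5392,.2249),(.5918,.2742),(.6284,.2958),(.6444,.303),(.6546,.3068),(.6597,.3086),(.6636,.3099)])
s=least_squares(lambda c:np.hypot(*(pts-c).T)-.257,[.739,.062]); print(s.x,s.fun.round(4)); 
E
python3 fc.py
cat >> h.py <<'E'
def carc(al,c,r=.257):
    s=sense(); t=s["tcp_pos"]; print("a",np.arctan2(t[2]-c[1],c[0]-t[0]).round(4),"F",s["force"].round(1),"gap",round(s["finger_gap"],3))
    rows([(c[0]-r*np.cos(a),.0085-.0*a,c[1]+r*np.sin(a)) for a in al])
E
python3 - <<'E'
from h import *
axes(); carc([1.26,1.22,1.17,1.12,1.06,1.0,.94],(.7393,.0643))
E
```

```text
[0.74007818 0.0644468 ] [ 0.0001 -0.0001 -0.0001  0.     -0.      0.      0.0001]
x [-0.014 -0.002 -1.   ] y [ 1.    -0.011 -0.014] z [-0.011 -1.     0.002] q [-0.154  0.519  1.22  -0.004  1.416 -0.143]
a 1.2719 F [-6.   2.   0.4] gap 0.104
[0.02, -0.05, -0.01]
[0.07, -0.21, -0.01]
[0.16, -0.41, -0.01]
[0.25, -0.6, -0.0]
[0.37, -0.83, -0.0]
[0.5, -1.05, 0.0]
[0.65, -1.26, 0.0]
```

```bash
python3 - <<'E'
from h import *
carc([1.25,1.21,1.16,1.11,1.05],(.7401,.0644))
E
```

```text
a 1.2688 F [-6.   2.   0.4] gap 0.104
[0.03, -0.08, -0.01]
[0.09, -0.24, -0.01]
[0.17, -0.43, -0.01]
[0.26, -0.63, -0.0]
[0.39, -0.85, -0.0]
```

Call:
step_arm(increments=[0.03,-0.08,0,0,0.9,0.09,-0.24,0,0,0.9,0.17,-0.43,0,0,0.9,0.26,-0.63,0,0,0.9,0.39,-0.85,0,0,0.9])

```text
t: 10.45
tcp_pos: [0.6118, 0.0085, 0.2876]
tool_rot: [-0.499, -0.5, 0.506, -0.495]
force: [-1.5, 3.1, 2.4]
finger_gap: 0.105
```

```bash
python3 - <<'E'
from h import *
axes();carc([1.0,.94,.88,.82,.77],(.7401,.0644))
E
```

```text
x [-0.013 -0.002 -1.   ] y [ 1.    -0.011 -0.013] z [-0.011 -1.     0.002] q [-0.166  0.458  1.39  -0.004  1.305 -0.155]
a 1.049 F [-1.5  3.1  2.4] gap 0.105
[0.12, -0.17, 0.0]
[0.27, -0.38, 0.0]
[0.43, -0.59, 0.01]
[0.6, -0.78, 0.01]
[0.75, -0.93, 0.01]
```

Call:
step_arm(increments=[0.12,-0.17,0,0,0.9,0.27,-0.38,0,0,0.9,0.43,-0.59,0.01,0,0.9,0.6,-0.78,0.01,0,0.9,0.75,-0.93,0.01,0,0.9])

```text
t: 11.08
tcp_pos: [0.5539, 0.009, 0.2426]
tool_rot: [-0.499, -0.5, 0.506, -0.494]
force: [-1.8, 5.2, -0.6]
finger_gap: 0.103
```

```bash
python3 - <<'E'
from h import *
axes();carc([.72,.66,.6,.54,.49],(.7401,.0644))
E
```

```text
x [-0.013 -0.001 -1.   ] y [ 1.    -0.011 -0.013] z [-0.011 -1.     0.001] q [-0.184  0.424  1.59  -0.004  1.141 -0.171]
a 0.7634 F [-1.8  5.2 -0.6] gap 0.103
[0.15, -0.11, 0.01]
[0.35, -0.28, 0.01]
[0.56, -0.42, 0.01]
[0.78, -0.56, 0.01]
[0.96, -0.66, 0.02]
```

Call:
step_arm(increments=[0.15,-0.11,-0.01,0,0.9,0.35,-0.28,-0.01,0,0.9,0.56,-0.42,-0.01,0,0.9,0.78,-0.56,-0.01,0,0.9,0.96,-0.66,-0.01,0,0.9])

```text
t: 11.7
tcp_pos: [0.5115, 0.0096, 0.1845]
tool_rot: [-0.498, -0.501, 0.507, -0.494]
force: [-4.5, 1.6, -0.3]
finger_gap: 0.106
```

```bash
python3 - <<'E'
from h import *
axes();carc([.44,.38,.32,.26,.21],(.7401,.0644))
E
```

```text
x [-0.016 -0.002 -1.   ] y [ 1.    -0.01  -0.016] z [-0.01  -1.     0.002] q [-0.197  0.449  1.752 -0.006  0.957 -0.183]
a 0.4838 F [-4.5  1.6 -0.3] gap 0.106
[0.18, -0.06, 0.02]
[0.42, -0.16, 0.02]
[0.66, -0.24, 0.02]
[0.91, -0.31, 0.02]
[1.12, -0.36, 0.02]
```

Call:
step_arm(increments=[0.18,-0.06,0,0,0.9,0.42,-0.16,0,0,0.9,0.66,-0.24,0,0,0.9,0.91,-0.31,0,0,0.9,1.12,-0.36,0,0,0.9])

```text
t: 12.32
tcp_pos: [0.4861, 0.0099, 0.1163]
tool_rot: [-0.497, -0.503, 0.508, -0.492]
force: [-4.1, 1.5, -0.5]
finger_gap: 0.105
```

```bash
python3 - <<'E'
from h import *
axes();carc([.17,.12,.08,.05,.03,.0],(.7401,.0644))
E
```

```text
x [-0.022 -0.001 -1.   ] y [ 1.    -0.01  -0.022] z [-0.01  -1.     0.001] q [-0.206  0.537  1.866 -0.008  0.759 -0.19 ]
a 0.2016 F [-4.1  1.5 -0.5] gap 0.105
[0.14, 0.02, 0.02]
[0.35, -0.01, 0.02]
[0.52, -0.02, 0.02]
[0.65, -0.03, 0.02]
[0.74, -0.03, 0.02]
[0.87, -0.03, 0.02]
```

Call:
step_arm(increments=[0.14,0,0,0,0.9,0.3,-0.01,0,0,0.9,0.45,-0.02,0,0,0.9,0.6,-0.02,0,0,0.9,0.65,-0.03,0,0,0.9])

```text
t: 12.95
tcp_pos: [0.4802, 0.01, 0.076]
tool_rot: [-0.495, -0.505, 0.51, -0.491]
force: [-7.1, 1.2, -2.0]
finger_gap: 0.104
```

```bash
python3 - <<'E'
from h import *
axes();carc([.03,.01,-.01,-.02],(.7401,.0644))
E
```

```text
x [-0.029 -0.001 -1.   ] y [ 1.    -0.009 -0.029] z [-0.009 -1.     0.001] q [-0.208  0.61   1.9   -0.011  0.66  -0.19 ]
a 0.0444 F [-7.1  1.2 -2. ] gap 0.104
[0.06, 0.05, 0.03]
[0.15, 0.05, 0.03]
[0.23, 0.06, 0.03]
[0.28, 0.06, 0.03]
```

Call:
step_arm(increments=[0.06,-0.02,0,0,0.9,0.12,-0.02,0,0,0.9,0.17,-0.02,0,0,0.9,0.2,-0.02,0,0,0.9,0.2,-0.02,0,0,0.9])

```text
t: 13.58
tcp_pos: [0.4796, 0.01, 0.064]
tool_rot: [-0.495, -0.504, 0.509, -0.491]
force: [1.1, 4.7, -2.9]
finger_gap: 0.108
```

Call:
step_arm(increments=[0.02,0,0,0,0.9,0.04,0,0,0,0.9,0.06,0,0,0,0.9,0.06,0,0,0,0.9,0.06,0,0,0,0.9])

```text
t: 14.2
tcp_pos: [0.4796, 0.01, 0.0604]
tool_rot: [-0.495, -0.504, 0.509, -0.491]
force: [-0.6, 4.7, -3.9]
finger_gap: 0.104
```

```bash
python3 - <<'E'
from h import *
axes();carc([.1],(.7401,.0644))
for n in("top","scene"): cv2.imwrite(f"pics/{n}6.png",snapshot(n))
a=cv2.imread("pics/top6.png")[100:230,300:430]; b=cv2.imread("pics/scene6.png")[150:330,130:330]
cv2.imwrite("pics/flat.png",np.hstack([cv2.resize(a,(400,400)),cv2.resize(b,(400,400))]))
E
```

```text
x [-0.027 -0.001 -1.   ] y [ 1.    -0.009 -0.027] z [-0.009 -1.     0.001] q [-0.209  0.64   1.91  -0.011  0.618 -0.19 ]
a -0.0154 F [-0.6  4.7 -3.9] gap 0.104
[-0.5, 0.07, 0.02]
```

View pics/flat.png

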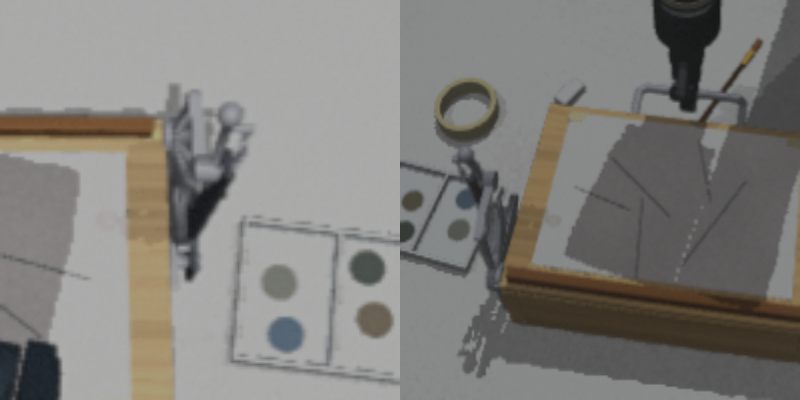

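Call:
step_arm(increments=[0.02,0,0,0,0.9,0.04,0,0,0,0.9,0.06,0,0,0,0.9,0.06,0,0,0,0.9,0.06,0,0,0,0.9])

```text
t: 14.92
tcp_pos: [0.4796, 0.0099, 0.0591]
tool_rot: [-0.495, -0.504, 0.509, -0.492]
force: [-3.6, 4.5, 19.2]
finger_gap: 0.109
```

Call:
step_arm(increments=[-0.12,0,-0.01,0,0.9,-0.32,0.01,-0.02,0,0.9,-0.54,0.02,-0.02,0,0.9,-0.76,0.05,-0.02,0,0.9,-0.95,0.08,-0.02,0,0.9])

```text
t: 15.55
tcp_pos: [0.4858, 0.01, 0.1167]
tool_rot: [-0.495, -0.504, 0.509, -0.492]
force: [-1.1, -5.4, -5.6]
finger_gap: 0.102
```

```bash
python3 - <<'E'
from h import *
axes();carc([.24,.29,.33,.37,.40],(.7401,.0644))
E
```

```text
x [-0.026 -0.003 -1.   ] y [ 1.    -0.008 -0.026] z [-0.008 -1.     0.003] q [-0.205  0.537  1.864 -0.012  0.766 -0.187]
a 0.2029 F [-1.1 -5.4 -5.6] gap 0.102
[-0.15, 0.07, 0.03]
[-0.36, 0.12, 0.03]
[-0.52, 0.17, 0.03]
[-0.68, 0.23, 0.03]
[-0.8, 0.27, 0.03]
```

Call:
step_arm(increments=[-0.15,0.04,0,0,0.9,-0.36,0.1,0.01,0,0.9,-0.54,0.16,0.01,0,0.9,-0.7,0.22,0.01,0,0.9,-0.8,0.26,0.01,0,0.9])

```text
t: 16.18
tcp_pos: [0.5014, 0.0097, 0.1647]
tool_rot: [-0.494, -0.505, 0.51, -0.491]
force: [-4.5, -0.9, -3.1]
finger_gap: 0.104
```

```bash
python3 - <<'E'
from h import *
axes();carc([.38,.36,.35,.34,.33],(.7401,.0644))
E
```

```text
x [-0.029 -0.003 -1.   ] y [ 1.    -0.008 -0.029] z [-0.008 -1.     0.003] q [-0.199  0.472  1.786 -0.011  0.912 -0.184]
a 0.3978 F [-4.5 -0.9 -3.1] gap 0.104
[0.08, 0.0, 0.02]
[0.16, -0.02, 0.02]
[0.2, -0.04, 0.02]
[0.25, -0.05, 0.02]
[0.29, -0.06, 0.02]
```

Call:
step_arm(increments=[0.04,-0.02,0,0,0.9,0.08,-0.04,0,0,0.9,0.12,-0.05,0,0,0.9,0.15,-0.06,0,0,0.9,0.16,-0.06,0,0,0.9])

```text
t: 16.8
tcp_pos: [0.4973, 0.0098, 0.155]
tool_rot: [-0.494, -0.505, 0.51, -0.491]
force: [-3.2, -1.1, -1.8]
finger_gap: 0.106
```

Call:
step_arm(increments=[0.01,0,0,0,0.9,0.02,-0.01,0,0,0.9,0.03,-0.01,0,0,0.9,0.04,-0.015,0,0,0.9,0.04,-0.015,0,0,0.9])

```text
t: 17.42
tcp_pos: [0.4964, 0.0098, 0.1526]
tool_rot: [-0.494, -0.505, 0.51, -0.491]
force: [-3.1, -0.9, -3.2]
finger_gap: 0.106
```

Call:
step_arm(increments=[0.01,0,0,0,0.9,0.02,-0.01,0,0,0.9,0.03,-0.01,0,0,0.9,0.04,-0.015,0,0,0.9,0.04,-0.015,0,0,0.9])

```text
t: 18.05
tcp_pos: [0.4955, 0.0098, 0.1501]
tool_rot: [-0.494, -0.505, 0.51, -0.491]
force: [-2.3, -0.4, -3.1]
finger_gap: 0.109
```

Call:
step_arm(increments=[0.005,0,0,0,0.9,0.01,0,0,0,0.9,0.02,-0.01,0,0,0.9,0.025,-0.01,0,0,0.9,0.025,-0.01,0,0,0.9])

```text
t: 18.68
tcp_pos: [0.495, 0.0098, 0.1488]
tool_rot: [-0.494, -0.504, 0.51, -0.491]
force: [-1.9, 0.3, 0.5]
finger_gap: 0.107
```

Call:
step_arm(increments=[0,0,0,0,0.86,0,0,0,0,0.8,0,0,0,0,0.72,0,0,0,0,0.65,0,0,0,0,0.65])

```text
t: 19.3
tcp_pos: [0.4952, 0.0098, 0.1488]
tool_rot: [-0.494, -0.504, 0.51, -0.491]
force: [0.5, 0.3, 1.0]
finger_gap: 0.353
```

```bash
python3 - <<'E'
from h import *
axes();s=sense();print(s["force"],s["tcp_pos"]); cv2.imwrite("pics/w7.png",snapshot("wrist"))
E
```

```text
x [-0.029 -0.003 -1.   ] y [ 1.    -0.008 -0.029] z [-0.008 -1.     0.003] q [-0.201  0.491  1.815 -0.011  0.863 -0.186]
[0.51498632 0.34751821 1.03188256] [0.49519202 0.00975382 0.14882556]
```

View pics/w7.png

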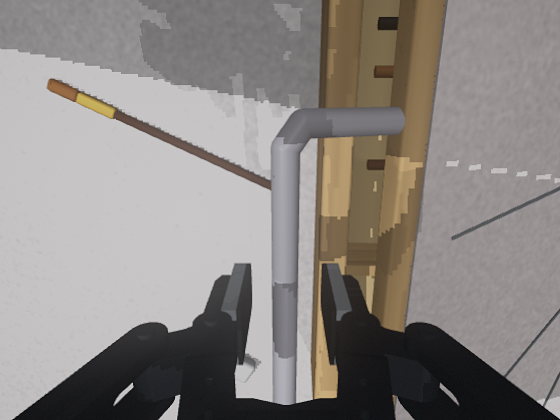

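Call:
step_arm(increments=[-0.2,0,0,0,0.65,-0.6,0,0,0,0.65,-1.2,0,0,0,0.65,-2,0,0,0,0.65,-2.6,0,0,0,0.65])

```text
t: 19.98
tcp_pos: [0.5001, 0.0101, 0.3077]
tool_rot: [-0.495, -0.504, 0.509, -0.492]
force: [0.4, 0.6, -0.1]
finger_gap: 0.348
```

```bash
python3 - <<'E'
from h import *
s=sense();print(s["force"],s["tcp_pos"],s["t"])
T=snapshot("top");S=snapshot("scene"); cv2.imwrite("pics/top8.png",T);cv2.imwrite("pics/scene8.png",S)
m=camera_model("scene")
for a in(.17,.26,.35,.44):
  for sg,q in((1,.17),(-1,-.17)):
    u=proj(m,world(P,bpt(.215,q,P[4],a)))[0]; cv2.drawMarker(S,tuple(int(v) for v in u),(0,0,255) if a==.35 else (255,0,255),0,8,1)
cv2.imwrite("pics/end.png",np.hstack([cv2.resize(T[90:350,60:460],(400,260)),cv2.resize(S[120:380,90:490],(400,260))]))
E
```

```text
[ 0.41946305  0.58858125 -0.14213827] [0.50007033 0.01013546 0.30767452] 19.975
```

View pics/end.png

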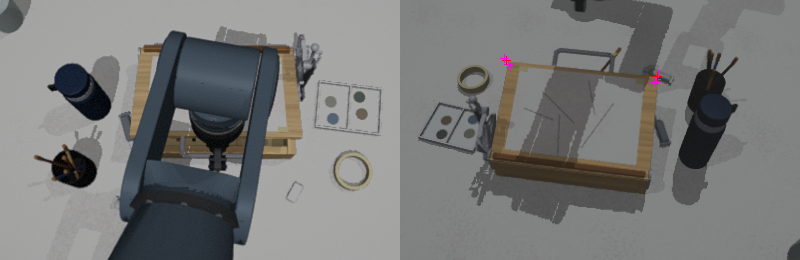

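```bash
python3 - <<'E'
from h import *
m=camera_model("top")
for a in(.17,.26,.35,.44,.52): print(a,proj(m,world(P,bpt(.215,-.17,P[4],a)))[0].round(1),proj(m,world(P,bpt(.215,-.17,P[4]-.012,a)))[0].round(1))
T=cv2.imread("pics/top8.png"); print(T[212:240,352].tolist()); 
sign_off()
E
```

```text
0.17 [359.5 233.6] [358.6 235.6]
0.26 [361.1 229.5] [360.1 232.1]
0.35 [362.5 224.4] [361.6 227.6]
0.44 [364.  218.5] [363.1 222.2]
0.52 [365.2 212.4] [364.4 216.7]
[[100, 133, 156], [101, 137, 158], [104, 140, 162], [101, 136, 160], [96, 132, 153], [101, 136, 159], [101, 136, 159], [99, 134, 156], [93, 124, 147], [91, 126, 147], [94, 128, 150], [98, 132, 155], [101, 135, 158], [105, 140, 162], [107, 144, 162], [77, 105, 124], [73, 101, 120], [77, 108, 128], [101, 137, 159], [103, 138, 161], [101, 136, 159], [102, 136, 160], [100, 135, 159], [99, 135, 158], [101, 136, 158], [101, 137, 158], [100, 135, 158], [100, 135, 158]]
the job is handed in; nothing more can be done
```

The board is resting by itself on the second notch from flat, and I handed the job in at about 20 s of the 61 s allowed.

- **Start and stop:** The board started on the fourth notch, about 0.69 rad. I gripped the handle and raised it in small steps until the pull rose to about 7 N at roughly 1.28 rad, which is the stop. The top camera showed the pawl's ball over to the handle's side before that.
- **Lowering flat:** I lowered it under control with no catch on the notches. It met the box with a push of about 19 N on the handle. That happened only with the board flat on the box, after the top camera showed the pawl snapped back in.
- **Setting the notch:** I raised it to about 0.41 rad and eased it down until the weight went off the gripper, then opened the fingers and withdrew straight up.

**Last checks:**
- **Board angle:** The handle position at release put the board at about 0.345 rad. In the final top picture its front edge was at about row 226–227, where 224–228 is expected for 0.35 rad.
- **Robot clear:** The tool force was about zero after the withdrawal.
- **Other things on the desk:** The ones visible in the last picture looked unmoved. I did not measure this, and the arm hid part of that view.
- **What did not agree:** In the scene camera the board's corner barely moves with angle, so that view could not confirm it. My angle estimate from the handle's path read about 0.016 rad low, and I corrected for that.

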